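# Hold the spice mill lid at its half-turn pulse mark

## Robot

A 6-joint arm with a two-finger parallel gripper is mounted at the origin on the work surface. World frame = base frame: x ahead of the robot, y to its left, z up, the work surface at z = 0. Lengths are in m, angles in rad, forces in N, time in s.
With the tool pointing down it reaches from about 0.25 to 0.8 m from the base axis. Payload 8.5 kg.
Tool frame: the origin (TCP) lies at the very end of the fingers, on their centre line; the grasp point (between the pads) lies 19 mm behind it; z points along the fingers, y is the direction in which the jaws open and shut (so a half turn about z gives the same grasp; the last joint's range is limited). The gripper opens to 85 mm and grips with 20 to 120 N. Pads are 22 mm wide; open, the fingers measure 114 mm over their backs; the gripper's body (76 mm by 85 mm) begins 54 mm behind the grasp point. The pads swing forward as they close: fully open they stand 13 mm farther back than shut.
Start: joints at [-1.245, 0.238, -0.013, 1.319, 0, 1.571], TCP at [0.168, -0.497, 0.231] pointing down, gripper open.
Joint ranges: [-2.66, 2.66], [-1.03, 1.9], [-1.14, 1.46], [-1.82, 2.27], [-1.45, 1.34], [-3.14, 3.14]. Speed limits (rad/s): [2.22, 2.22, 2.79, 3.14, 3.14, 3.14].

## Interface

Orientations are given as a unit quaternion [x, y, z, w].
In Python, from plant import bot gives the robot as it stands.
- The arm moves only by the tool play_rows, never from a script. Its argument "moves" is a list of rows, each an object with "travel": the shift along the tool's x, y, z as a fraction of full scale, a list of three; "turn": the turn, a rotation vector about the tool's x, y, z as a fraction of full scale, a list of three; "jaw": the opening, from 0 (shut) to 1 (fully open). In form: [{"travel": [x, y, z], "turn": [rx, ry, rz], "jaw": jaw}, ...]. A call has 1 to 12 rows; each row shifts and turns the commanded pose from where the row before left it, along the tool's axes as they then stand; what a row does not reach is not made up. Full scale, the value 1, is 20 cm for a shift and pi rad for a turn. A row lasts 1/12 s, in which the tool goes at most 41.7 mm and 7.16 degrees, less where a joint would pass 70% of its speed; a pose out of reach is approached as far as the arm can. A call with a number of a shift or a turn outside -1 to 1 is refused whole. A call with a gripper value outside its range is refused whole. The fingers move at their own pace and stop on an object; the grip force is fixed at half the most. Time passes only in rows, so rows that do not move let the fingers close. It gives the time, the measured TCP pose, the force and the opening at its end, in the units of the state.
- bot.get_state(): the state, without advancing time (a new reading comes with each control period).
- bot.camera(name): name is "scene" or "top"; returns a dict with "pixels" (384x512x3 uint8, blue, green, red), "fx", "fy", "cx", "cy" (pixels), "position" and "orientation" of the camera in the world. Camera axes: x right, y down, z forward; pixel columns grow to the right and rows downward; lengths in m; the calibration is good to about 2 mm. A picture is of the moment at which its call begins. There is no depth.
- bot.close_job(): hands the job in, once; it reports no verdict.
The state is a dict: "time": time; "joint_pos": joint angles; "qd": joint speeds; "joint_efforts": joint torques, N m; "tool_pos": TCP position; "tcp_rot": TCP orientation; "ft_force": force on the tool from outside, world axes, zero at the start; "moment": the same for the moment, N m; "opening": finger opening in m.
Only numpy, scipy, OpenCV 4.12 (cv2) and the standard library are available. Lean on these libraries where they do the work, as an engineer would, in place of code of your own. Each camera call takes 0.05 s, during which the arm holds its last target. There are 200 camera calls.

## Task

Fit the lid onto the spice mill: drop its lugs through the two notches of the collar until it is fully home, then twist it clockwise (seen from above) only half-way to the lock, so that the white stripe on the lid points into the orange pulse band. Never turn it on to the red mark where it clicks locked. The lid is sprung and turns back if let go, so finish while still gripping it and holding it steady at the orange band; leave the bottle, the cork and the cork extractor where they are.

Things in the scene. Friction and masses are not known exactly. Their poses are not given: they have to be found in the camera images.
- lid_mid (a point): Loose mill lid, 0.15-0.31 kg, 68 mm high, upright on its plug on the slate slab (slab top 12 mm above the work surface). Point on its axis, 34 mm above the plug's flat underside. z up; x along grip bar, lugs and white stripes; fits either way round. Grey plug: 64 mm diameter, 20 mm high, foot chamfered 3 mm. Blue cover disc on it: 92 mm diameter, 8 mm thick, a white stripe at each end of the bar.
- lid_lugs (a point): Point on the lid's axis 5 mm above its underside, at the height of its two opposite steel lugs: one along +x, one along -x, each 14 mm wide, 6 mm thick, reaching 43 mm from the axis.
- lid_bar (a point): Centre of the lid's white upright grip bar on the cover disc: 60 mm long along x, 22 mm thick along y, 40 mm high (from 20 mm below to 20 mm above this point); 14 mm above lid_mid. The cover disc's top is at the bar's foot.
- collar (a point): Fixed spice mill, black and steel, 120 mm diameter at the foot. Point on its vertical axis on the face of the plate inside the collar, 84 mm above the slab, 18.5 mm below the collar's top. z up, x through the two notches. Fully home, the lid rests on this plate: lid_mid 34 mm above this point, cover disc 1.5 mm above the collar.
- collar_top (a point): Centre of the mill collar's top, 112 mm diameter. Flange 8 mm thick with a 69 mm round opening and two opposite notches at +x and -x, 21 mm wide at the opening, wider outwards, reaching 46 mm from the axis. The lugs go in there (lid x along this x, either way round); turned clockwise they pass under the flange with 2.5 mm of play.
- pulse_mark (a point): Middle of one orange band on the collar's top, 51 mm from the axis (its twin is opposite). Marks by clockwise angle from each notch: white at 0 deg (insert), orange 36 to 54 deg (pulse, middle 45), red at 90 deg (lock).
- switch_plate (a joint): Turn of the sprung plate in the collar, rad, clockwise from above positive, 0 at rest. Its teeth stand 3 mm clear of each side of the lugs: the lid turns about 0.08 rad before the plate follows. Spring: 0.02 N m at 0, 0.10 N m half-way. With the lid in the orange band it reads 0.55 to 0.86 (middle 0.705, lid at 0.785); from about 0.9 the lugs meet sprung pawls, from 1.4 they click locked.
- bottle: Bystander: capped amber glass bottle, 62 mm diameter, 225 mm high, standing on the slab; origin at the centre of its underside.
- cork: Bystander: mallet-head cork, wooden head 36 mm diameter below, cork up, 47 mm high; origin at the centre of its underside.
- extractor: Bystander: chrome winged cork extractor lying on the slab along its x, about 165 mm long, 62 mm wide, 24 mm high; origin at the centre of its underside.
There are look-alikes about, which are no part of the job. Of the things that look like the part that bears lid_mid, the middle-sized one is meant.

How it is judged:
By the outcome, as a careful person would: the job done as asked, in the order asked, and still so for the second after the job is handed in, while the arm keeps its last pose, push and grip.
It also fails if it takes over 43 s, if anything falls off the work surface, if the arm or the gripper's body presses on something with over 40 N, if the wrist force passes 120 N, or if a joint passes its speed limit or range.

## Working session

There is one attempt and no reset: what is moved stays moved. The work goes in short steps, Python scripts to look and compute and a tool call to move; the robot and the scene stay as the last step left them, time stands still between calls to the robot, and variables do not carry over. Pictures are saved under pics/ and viewed, on a budget of 10 in all, crops included, one or two more only if the job needs it, and the job is handed in when it is done.

Besides the shell and the picture viewer there is one more tool, called after "Emit:" in YAML: its name, and indented under it one key for each argument. play_rows: Moves the arm, as the interface text tells. Its arguments: {"type":"object","properties":{"moves":{"type":"array","items":{"type":"object","properties":{"travel":{"type":"array","items":{"type":"number","minimum":-1,"maximum":1}},"turn":{"type":"array","items":{"type":"number","minimum":-1,"maximum":1}},"jaw":{"type":"number"}}}}},"required":["moves"]}

```bash
mkdir -p pics; ls; python3 - <<'E'
from plant import bot
import cv2,pickle
for n in("scene","top"):
    c=bot.camera(n);cv2.imwrite(f"pics/{n}0.png",c["pixels"]);pickle.dump(c,open(f"{n}0.pkl","wb"))
    print(n,c["fx"],c["cx"],c["cy"],c["position"],c["orientation"])
print(bot.get_state())
E
```

```text
pics
scene 365.9106994926005 253.87422470539403 192.39531683399665 [ 1.20418935 -0.07327332  0.75077219] [ 0.6652524   0.62577056 -0.28273146 -0.29310983]
top 384.6440103492257 255.48853100873276 198.25047615470433 [ 0.29970237 -0.05307071  1.235825  ] [ 0.7136111  -0.69611592  0.05583049 -0.05536046]
{'time': 0.1, 'joint_pos': array([-1.24499301e+00,  2.38707932e-01, -1.41351116e-02,  1.31917438e+00,
       -1.86402070e-05,  1.57081939e+00]), 'qd': array([ 0.00199263, -0.00197562,  0.00095476,  0.001524  ,  0.0006739 ,
       -0.00072506]), 'joint_efforts': array([ 6.76889813e-04, -5.39720178e+01,  3.46999168e+01,  1.34671733e-02,
        6.54032920e-05, -1.90119800e-05]), 'tool_pos': array([ 0.16792086, -0.49705672,  0.23076221]), 'tcp_rot': array([ 9.86762526e-01,  1.62170724e-01, -1.08223495e-04, -6.00951331e-04]), 'ft_force': array([ 0.00858383,  0.19829861, -0.01566161]), 'moment': array([ 0.0324201 ,  0.00746695, -0.01716516]), 'opening': 0.08515621078043542}
```

View pics/scene0.png

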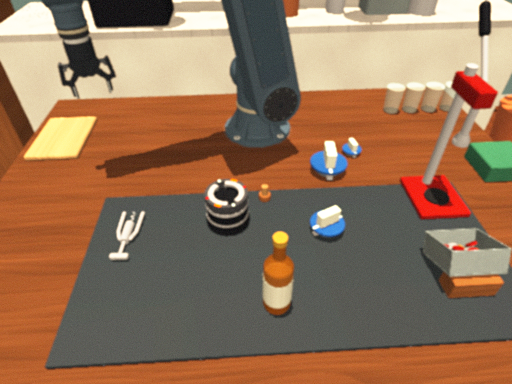

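View pics/top0.png

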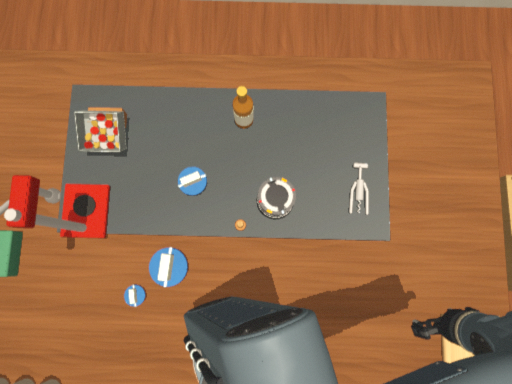

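Candidates for the lid (top view): large at (168,267), small at (135,295), and the one on the slab at (192,181). By disc size the slab one is in the middle, and it stands on the slate as described. Next I'll confirm it in a crop and measure it.

```bash
cat > h.py <<'E'
import numpy as np,cv2,pickle
from scipy.spatial.transform import Rotation as R
def ray(c,uv,z):
    uv=np.atleast_2d(uv).astype(float)
    d=np.c_[(uv[:,0]-c["cx"])/c["fx"],(uv[:,1]-c["cy"])/c["fy"],np.ones(len(uv))]@R.from_quat(c["orientation"]).as_matrix().T
    p=np.array(c["position"]); return p+d*((z-p[2])/d[:,2])[:,None]
def proj(c,P):
    q=(np.atleast_2d(P)-c["position"])@R.from_quat(c["orientation"]).as_matrix()
    return np.c_[c["fx"]*q[:,0]/q[:,2]+c["cx"],c["fy"]*q[:,1]/q[:,2]+c["cy"]]
def mask(im,name):
    h,s,v=cv2.split(cv2.cvtColor(im,cv2.COLOR_BGR2HSV))
    return {"blue":(h>95)&(h<125)&(s>120)&(v>60),"white":(s<60)&(v>150),"orange":(h>8)&(h<24)&(s>140)&(v>150),
            "red":((h<6)|(h>174))&(s>140)&(v>100)}[name].astype(np.uint8)
def blobs(m,box,amin=4):
    x0,y0,x1,y1=box; z=np.zeros_like(m); z[y0:y1,x0:x1]=m[y0:y1,x0:x1]
    n,l,st,ce=cv2.connectedComponentsWithStats(z); return [(st[i,4],ce[i],l==i) for i in range(1,n) if st[i,4]>=amin]
E
python3 - <<'E'
from h import *
c=pickle.load(open("top0.pkl","rb"));s=pickle.load(open("scene0.pkl","rb"))
im=c["pixels"]
for nm,b,z in(("slab",(170,160,215,205),.04),("big",(145,240,192,292),.04),("small",(120,280,150,310),.03)):
    m=mask(im,"blue")|mask(im,"white"); B=max(blobs(m,b),key=lambda t:t[0])
    cn=max(cv2.findContours(B[2].astype(np.uint8),0,2)[0],key=cv2.contourArea)
    e=cv2.minEnclosingCircle(cn); print(nm,B[0],e, ray(c,e[0],z))
    W=max(blobs(mask(im,"white"),b),key=lambda t:t[0]); ys,xs=np.nonzero(W[2]); P=ray(c,np.c_[xs,ys],.08)
    ev,V=np.linalg.eigh(np.cov(P[:,:2].T)); print(" bar",W[0],P.mean(0),np.degrees(np.arctan2(V[1,1],V[0,1])),np.sqrt(ev*12))
for col in("orange","red","white"):
    for a,ce,_ in blobs(mask(im,col),(250,170,305,225),2): print(col,a,ce,ray(c,ce,.1145)[0])
    for a,ce,_ in blobs(mask(s["pixels"],col),(195,170,255,235),2): print(' scene',col,a,ce,ray(s,ce,.1145)[0])
k=np.hstack([cv2.resize(im[165:235,165:315],None,fx=5,fy=5,interpolation=2)[:, :750]])
k2=np.hstack([cv2.resize(s["pixels"][172:242,195:255],None,fx=3.5,fy=3.5,interpolation=2),cv2.resize(s["pixels"][135:245,300:370],None,fx=2.2,fy=2.2)[:245,:]] if False else [cv2.resize(s["pixels"][172:242,195:357],(750,324))[:245,:]])
cv2.imwrite("pics/crop1.png",np.vstack([k,k2]))
E
```

```text
slab 587 ((191.5327911376953, 180.0737762451172), 14.773605346679688) [[0.54275669 0.15260902 0.04      ]]
 bar 233 [0.53829454 0.14857057 0.08      ] 113.32214077275437 [0.03066173 0.0740089 ]
big 1074 ((167.0, 266.5), 19.9061279296875) [[0.27134722 0.21395277 0.04      ]]
 bar 396 [0.27210248 0.20981432 0.08      ] 174.2368479746037 [0.0368492  0.09450668]
small 291 ((133.72222900390625, 295.4814758300781), 10.851516723632812) [[0.1816945  0.31229155 0.03      ]]
 bar 124 [0.18599382 0.30190128 0.08      ] -170.02422661900877 [0.02049618 0.05478786]
orange 8 [284.375 179.625] [ 0.53591975 -0.13614922  0.1145    ]
orange 9 [268.77777778 211.55555556] [ 0.43911592 -0.09159125  0.1145    ]
 scene orange 785 [220.84076433 178.62675159] [ 0.43480462 -0.12531186  0.1145    ]
 scene orange 22 [217.18181818 205.59090909] [ 0.53997106 -0.13339902  0.1145    ]
red 6 [293.  189.5] [ 0.5067059 -0.1620872  0.1145   ]
red 4 [259.5 201. ] [ 0.46976862 -0.0636404   0.1145    ]
 scene red 7 [244. 186.] [ 0.4696567  -0.06357932  0.1145    ]
 scene red 9 [206.33333333 197.88888889] [ 0.50961557 -0.16
[... 258 characters left out ...]
5526 -0.09395907  0.1145    ]
white 4 [274.5 217. ] [ 0.42347598 -0.10865885  0.1145    ]
 scene white 12 [219.16666667 180.91666667] [ 0.44417948 -0.12972955  0.1145    ]
 scene white 190 [236.26315789 189.47368421] [ 0.48220166 -0.08438166  0.1145    ]
 scene white 182 [214.75274725 195.1978022 ] [ 0.50079353 -0.1403495   0.1145    ]
 scene white 16 [233.  204.5] [ 0.53866617 -0.09377263  0.1145    ]
 scene white 4 [209.5 210.5] [ 0.5562075  -0.15205223  0.1145    ]
 scene white 65 [226.63076923 214.70769231] [ 0.57360149 -0.1098092   0.1145    ]
 scene white 3 [219.         225.33333333] [ 0.60773085 -0.12791478  0.1145    ]
 scene white 7 [225. 226.] [ 0.61081132 -0.11371929  0.1145    ]
```

View pics/crop1.png

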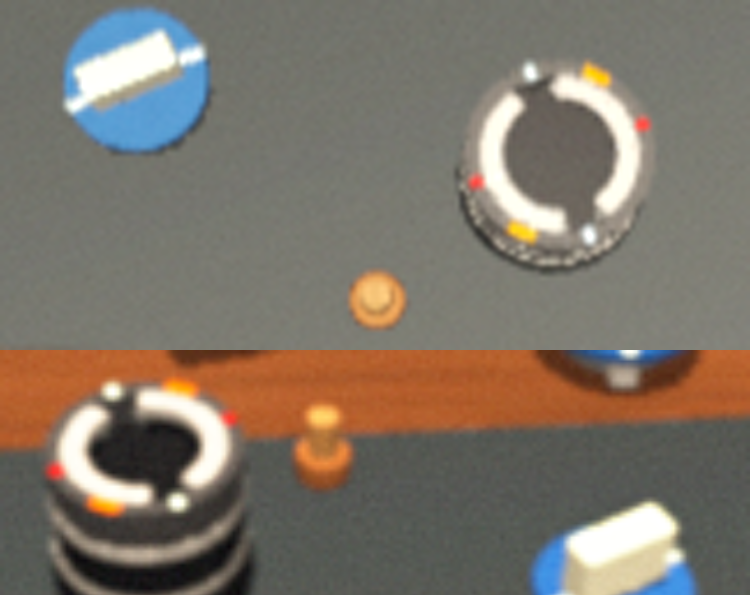

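The slab lid measures about 46 mm in disc radius (92 mm diameter), against about 62 mm and 33 mm for the other two, so it is the one meant. In the crop its bar runs from about (85,85) to (175,50). The collar notches, at the white marks (530,72) and (588,233), point about 20.5° from world x, and the collar centre is about (0.488, -0.113). I'll go above the lid.

Emit:
play_rows:
  moves:
    - {"travel": [0.06,-0.05,0],"turn": [0,0,0],"jaw": 1}
    - {"travel": [0.117,-0.103,0],"turn": [0,0,-0.039],"jaw": 1}
    - {"travel": [0.105,-0.12,0],"turn": [0,0,-0.039],"jaw": 1}
    - {"travel": [0.09,-0.13,0],"turn": [0,0,-0.039],"jaw": 1}
    - {"travel": [0.073,-0.14,0],"turn": [0,0,-0.039],"jaw": 1}
    - {"travel": [0.055,-0.148,0],"turn": [0,0,-0.039],"jaw": 1}
    - {"travel": [0.036,-0.153,0],"turn": [0,0,-0.039],"jaw": 1}
    - {"travel": [0.017,-0.156,0],"turn": [0,0,-0.039],"jaw": 1}
    - {"travel": [-0.003,-0.157,0],"turn": [0,0,-0.039],"jaw": 1}
    - {"travel": [-0.022,-0.155,0],"turn": [0,0,-0.039],"jaw": 1}
    - {"travel": [-0.041,-0.151,0],"turn": [0,0,-0.039],"jaw": 1}
    - {"travel": [-0.06,-0.145,0],"turn": [0,0,-0.039],"jaw": 1}

```text
time: 1.1
tool_pos: [0.0316, -0.2885, 0.2314]
tcp_rot: [0.696, 0.718, -0.0, 0.0]
ft_force: [0.8, -0.9, -0.2]
opening: 0.0852
```

```bash
cat >> h.py <<'E'
def to(st,target,yaw_y=None):
    """remaining travel (units of 20cm, tool axes) and turn (units of pi) to target; yaw_y = wanted angle (deg) of tool y"""
    M=R.from_quat(st["tcp_rot"]).as_matrix(); d=M.T@(np.array(target)-st["tool_pos"])
    a=np.degrees(np.arctan2(M[1,1],M[0,1])); print("tcp",st["tool_pos"].round(4),"yaw_y",a.round(2),"tilt",M[:2,2].round(4),"t",st["time"],"open",round(st["opening"],4),"F",st["ft_force"].round(1),"M",st["moment"].round(2))
    print("travel units",(d/.2).round(4), "turn z units",None if yaw_y is None else round(-(((yaw_y-a)+180)%360-180)/180,4))
E
python3 - <<'E'
from h import *
from plant import bot
for n,b in(("top",(170,160,215,205)),("scene",(305,200,352,245))):
    c=pickle.load(open(n+"0.pkl","rb")); im=c["pixels"]
    B=max(blobs(mask(im,"blue"),b),key=lambda t:t[0]); 
    cn=np.vstack(cv2.findContours(B[2].astype(np.uint8),0,2)[0]).reshape(-1,2)
    P=ray(c,cn,.04)[:,:2]
    h=cv2.convexHull(P.astype(np.float32)); e=cv2.minEnclosingCircle(h); print(n,"disc",e)
    for a,ce,_ in blobs(mask(im,"white"),b,2): print("  white",a,ce,ray(c,ce,.04)[0])
to(bot.get_state(),[.5425,.1515,.231],22)
E
```

```text
top disc ((0.5318491458892822, 0.147328183054924), 0.043380916118621826)
  white 233 [190.66094421 178.88412017] [0.54653288 0.15556722 0.04      ]
scene disc ((0.5571503639221191, 0.15816998481750488), 0.04485815390944481)
  white 284 [327.5528169  214.81338028] [0.51830182 0.15949458 0.04      ]
  white 7 [314.42857143 233.14285714] [0.58156663 0.11213267 0.04      ]
tcp [ 0.0316 -0.2885  0.2314] yaw_y 1.86 tilt [ 0.0002 -0.0003] t 1.1 open 0.0852 F [ 0.8 -0.9 -0.2] M [-0.01 -0.02 -0.06]
travel units [2.1163e+00 2.6243e+00 1.9000e-03] turn z units -0.1119
```

My lateral signs for the rotating frame were off, so the arm ended up nearer the base. That is harmless. I'll correct by going out along x first.

Emit:
play_rows:
  moves:
    - {"travel": [0,0.08,0],"turn": [0,0,0],"jaw": 1}
    - {"travel": [0,0.14,0],"turn": [0,0,0],"jaw": 1}
    - {"travel": [0,0.16,0],"turn": [0,0,0],"jaw": 1}
    - {"travel": [0.02,0.18,0],"turn": [0,0,0],"jaw": 1}
    - {"travel": [0.06,0.18,0],"turn": [0,0,0],"jaw": 1}
    - {"travel": [0.1,0.17,0],"turn": [0,0,0],"jaw": 1}
    - {"travel": [0.12,0.16,0],"turn": [0,0,0],"jaw": 1}
    - {"travel": [0.13,0.16,0],"turn": [0,0,0],"jaw": 1}
    - {"travel": [0.13,0.16,0],"turn": [0,0,0],"jaw": 1}
    - {"travel": [0.13,0.16,0],"turn": [0,0,0],"jaw": 1}
    - {"travel": [0.13,0.16,0],"turn": [0,0,0],"jaw": 1}
    - {"travel": [0.13,0.16,0],"turn": [0,0,0],"jaw": 1}

```text
time: 2.1
tool_pos: [0.4019, -0.088, 0.2313]
tcp_rot: [0.697, 0.717, 0.0, -0.0]
ft_force: [0.3, -2.7, -0.3]
opening: 0.0852
```

Emit:
play_rows:
  moves:
    - {"travel": [0.14,0.14,0],"turn": [0,0,0],"jaw": 1}
    - {"travel": [0.14,0.14,0],"turn": [0,0,0],"jaw": 1}
    - {"travel": [0.14,0.13,0],"turn": [0,0,0],"jaw": 1}
    - {"travel": [0.14,0.11,0],"turn": [0,0,0],"jaw": 1}
    - {"travel": [0.14,0.09,0],"turn": [0,0,0],"jaw": 1}
    - {"travel": [0.14,0.07,0],"turn": [0,0,0],"jaw": 1}
    - {"travel": [0.12,0.05,0],"turn": [0,0,0],"jaw": 1}
    - {"travel": [0.1,0.03,0],"turn": [0,0,0],"jaw": 1}
    - {"travel": [0,0,0],"turn": [0,0,-0.039],"jaw": 1}
    - {"travel": [0,0,0],"turn": [0,0,-0.039],"jaw": 1}
    - {"travel": [0,0,0],"turn": [0,0,-0.039],"jaw": 1}
    - {"travel": [0,0,0],"turn": [0,0,0],"jaw": 1}

```text
time: 3.1
tool_pos: [0.5468, 0.126, 0.2311]
tcp_rot: [0.552, 0.834, -0.0, -0.0]
ft_force: [0.2, 0.5, 0.4]
opening: 0.0855
```

```bash
python3 - <<'E'
from h import *
from plant import bot
to(bot.get_state(),[.5415,.152,.15],23)
E
```

```text
tcp [0.5468 0.126  0.2311] yaw_y 22.94 tilt [-0.001  0.   ] t 3.1 open 0.0855 F [0.2 0.5 0.4] M [ 0.06  0.01 -0.04]
travel units [0.13   0.0268 0.4055] turn z units -0.0004
```

Emit:
play_rows:
  moves:
    - {"travel": [0.065,0.013,0.03],"turn": [0,0,0],"jaw": 1}
    - {"travel": [0.065,0.013,0.1],"turn": [0,0,0],"jaw": 1}
    - {"travel": [0,0,0.13],"turn": [0,0,0],"jaw": 1}
    - {"travel": [0,0,0.1],"turn": [0,0,0],"jaw": 1}
    - {"travel": [0,0,0.045],"turn": [0,0,0],"jaw": 1}
    - {"travel": [0,0,0],"turn": [0,0,0],"jaw": 1}

```text
time: 3.6
tool_pos: [0.5407, 0.1514, 0.1482]
tcp_rot: [0.556, 0.831, -0.001, -0.001]
ft_force: [-0.6, -0.1, -0.2]
opening: 0.0854
```

```bash
python3 - <<'E'
from h import *
from plant import bot
to(bot.get_state(),[.5415,.152,.046],23)
s=bot.camera("scene")["pixels"];t=bot.camera("top")["pixels"]
k=np.hstack([cv2.resize(s[130:250,275:380],None,fx=4,fy=4,interpolation=2),cv2.resize(t[140:240,140:225],(380,480),interpolation=2)])
cv2.imwrite("pics/crop2.png",k)
E
```

```text
tcp [0.5407 0.1514 0.1482] yaw_y 22.43 tilt [-0.0039 -0.0008] t 3.6 open 0.0854 F [-0.6 -0.1 -0.2] M [-0.02  0.01 -0.02]
travel units [0.0008 0.007  0.5112] turn z units -0.0032
```

View pics/crop2.png

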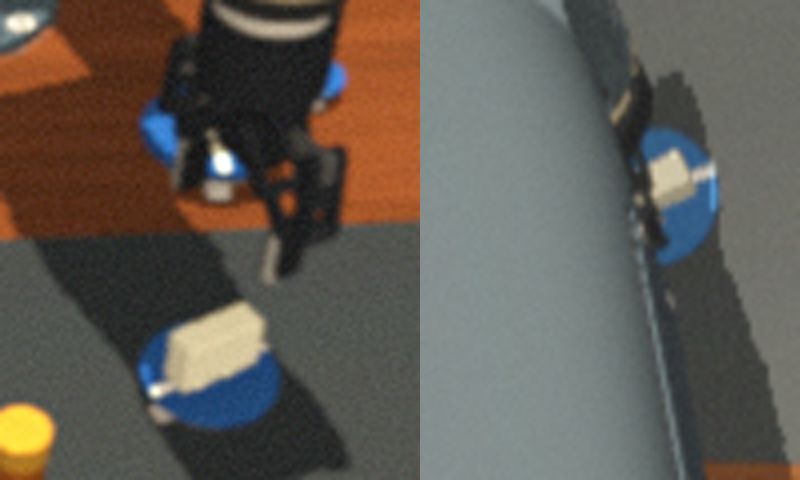

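The crop shows the bar's middle at about (215,345) in the scene half, with the fingers above it on either side. I'll descend to z ≈ 0.047 and close.

Emit:
play_rows:
  moves:
    - {"travel": [0.001,0.007,0.04],"turn": [0,0,-0.003],"jaw": 1}
    - {"travel": [0,0,0.09],"turn": [0,0,0],"jaw": 1}
    - {"travel": [0,0,0.1],"turn": [0,0,0],"jaw": 1}
    - {"travel": [0,0,0.1],"turn": [0,0,0],"jaw": 1}
    - {"travel": [0,0,0.09],"turn": [0,0,0],"jaw": 1}
    - {"travel": [0,0,0.06],"turn": [0,0,0],"jaw": 1}
    - {"travel": [0,0,0.025],"turn": [0,0,0],"jaw": 0.7}
    - {"travel": [0,0,0],"turn": [0,0,0],"jaw": 0.45}
    - {"travel": [0,0,0],"turn": [0,0,0],"jaw": 0.35}
    - {"travel": [0,0,0],"turn": [0,0,0],"jaw": 0}
    - {"travel": [0,0,0],"turn": [0,0,0],"jaw": 0}
    - {"travel": [0,0,0],"turn": [0,0,0],"jaw": 0}

```text
time: 4.7
tool_pos: [0.5444, 0.1522, 0.0505]
tcp_rot: [0.551, 0.834, 0.001, 0.001]
ft_force: [-1.0, 0.4, 5.8]
opening: 0.0209
```

Emit:
play_rows:
  moves:
    - {"travel": [0,0,0],"turn": [0,0,0],"jaw": 0}
    - {"travel": [0,0,0],"turn": [0,0,0],"jaw": 0}
    - {"travel": [0,0,0],"turn": [0,0,0],"jaw": 0}
    - {"travel": [0,0,0],"turn": [0,0,0],"jaw": 0}

```text
time: 5.03
tool_pos: [0.5444, 0.1522, 0.0505]
tcp_rot: [0.551, 0.834, 0.001, 0.001]
ft_force: [-1.8, 0.8, 6.4]
opening: 0.0213
```

```bash
python3 - <<'E'
from h import *
from plant import bot
to(bot.get_state(),[.5415,.152,.046],23)
E
```

```text
tcp [0.5444 0.1522 0.0505] yaw_y 23.11 tilt [0.0019 0.0007] t 5.0333 open 0.0213 F [-1.8  0.8  6.4] M [-0.05  0.11 -0.06]
travel units [ 0.0045 -0.0136  0.0224] turn z units 0.0006
```

Gripped: the opening is 21.3 mm on the 22 mm bar. I'll lift and carry it to the collar.

Emit:
play_rows:
  moves:
    - {"travel": [0,0,-0.03],"turn": [0,0,0],"jaw": 0}
    - {"travel": [0,0,-0.07],"turn": [0,0,0],"jaw": 0}
    - {"travel": [0,0,-0.1],"turn": [0,0,0],"jaw": 0}
    - {"travel": [0,0,-0.12],"turn": [0,0,0],"jaw": 0}
    - {"travel": [0,0,-0.12],"turn": [0,0,0],"jaw": 0}
    - {"travel": [0,0,-0.12],"turn": [0,0,0],"jaw": 0}
    - {"travel": [0,0,-0.1],"turn": [0,0,0],"jaw": 0}
    - {"travel": [0,0,-0.06],"turn": [0,0,0],"jaw": 0}
    - {"travel": [0,0,-0.03],"turn": [0,0,0],"jaw": 0}
    - {"travel": [-0.03,-0.02,0],"turn": [0,0,0],"jaw": 0}
    - {"travel": [-0.06,-0.042,0],"turn": [0,0,0],"jaw": 0}
    - {"travel": [-0.09,-0.063,0],"turn": [0,0,0],"jaw": 0}

```text
time: 6.03
tool_pos: [0.5339, 0.1086, 0.198]
tcp_rot: [0.55, 0.835, -0.001, -0.001]
ft_force: [-0.7, -2.2, -3.2]
opening: 0.0212
```

Emit:
play_rows:
  moves:
    - {"travel": [-0.105,-0.073,0],"turn": [0,0,0],"jaw": 0}
    - {"travel": [-0.105,-0.073,0],"turn": [0,0,0],"jaw": 0}
    - {"travel": [-0.105,-0.073,0],"turn": [0,0,0],"jaw": 0}
    - {"travel": [-0.105,-0.073,0],"turn": [0,0,0],"jaw": 0}
    - {"travel": [-0.105,-0.073,0],"turn": [0,0,0],"jaw": 0}
    - {"travel": [-0.105,-0.073,0],"turn": [0,0,0],"jaw": 0}
    - {"travel": [-0.105,-0.073,0],"turn": [0,0,0],"jaw": 0}
    - {"travel": [-0.09,-0.063,0],"turn": [0,0,0],"jaw": 0}
    - {"travel": [-0.06,-0.042,0],"turn": [0,0,0],"jaw": 0}
    - {"travel": [-0.03,-0.02,0],"turn": [0,0,0],"jaw": 0}
    - {"travel": [0,0,0],"turn": [0,0,-0.02],"jaw": 0}
    - {"travel": [0,0,0],"turn": [0,0,-0.035],"jaw": 0}

```text
time: 7.03
tool_pos: [0.4884, -0.1101, 0.1984]
tcp_rot: [0.477, 0.879, -0.0, -0.001]
ft_force: [0.1, -0.3, -2.8]
opening: 0.021
```

Emit:
play_rows:
  moves:
    - {"travel": [0,0,0],"turn": [0,0,-0.038],"jaw": 0}
    - {"travel": [0,0,0],"turn": [0,0,-0.038],"jaw": 0}
    - {"travel": [0,0,0],"turn": [0,0,-0.038],"jaw": 0}
    - {"travel": [0,0,0],"turn": [0,0,-0.038],"jaw": 0}
    - {"travel": [0,0,0],"turn": [0,0,-0.038],"jaw": 0}
    - {"travel": [0,0,0],"turn": [0,0,-0.038],"jaw": 0}
    - {"travel": [0,0,0],"turn": [0,0,-0.038],"jaw": 0}
    - {"travel": [0,0,0],"turn": [0,0,-0.038],"jaw": 0}
    - {"travel": [0,0,0],"turn": [0,0,-0.038],"jaw": 0}
    - {"travel": [0,0,0],"turn": [0,0,-0.038],"jaw": 0}
    - {"travel": [0,0,0],"turn": [0,0,-0.038],"jaw": 0}
    - {"travel": [0,0,0],"turn": [0,0,-0.015],"jaw": 0}

```text
time: 8.03
tool_pos: [0.4886, -0.1092, 0.1984]
tcp_rot: [-0.185, 0.983, 0.0, -0.001]
ft_force: [-0.0, 0.5, -2.8]
opening: 0.021
```

```bash
python3 - <<'E'
from h import *
from plant import bot
to(bot.get_state(),[.4885,-.113,.2],110.7)
for n in("scene","top"):
    c=bot.camera(n); pickle.dump(c,open(n+"1.pkl","wb"))
    P=proj(c,[[.4885,-.113,.2]]).astype(int)[0]; print(n,P)
    x,y=max(P[0]-50,0),max(P[1]-45,0)
    cv2.imwrite(f"pics/{n}1.png",cv2.resize(c["pixels"][y:y+110,x:x+100],None,fx=4,fy=4,interpolation=2)); print("origin",x,y)
a=cv2.imread("pics/scene1.png");b=cv2.imread("pics/top1.png");h=min(a.shape[0],b.shape[0]);cv2.imwrite("pics/both1.png",np.hstack([a[:h,:400],b[:h,:400]]))
E
```

```text
tcp [ 0.4886 -0.1092  0.1984] yaw_y 111.35 tilt [-0.0018  0.0005] t 8.0333 open 0.021 F [-0.   0.5 -2.8] M [-0.    0.02 -0.01]
travel units [ 0.0076 -0.0173 -0.008 ] turn z units 0.0036
scene [223 165]
origin 173 120
top [278 190]
origin 228 145
```

View pics/both1.png

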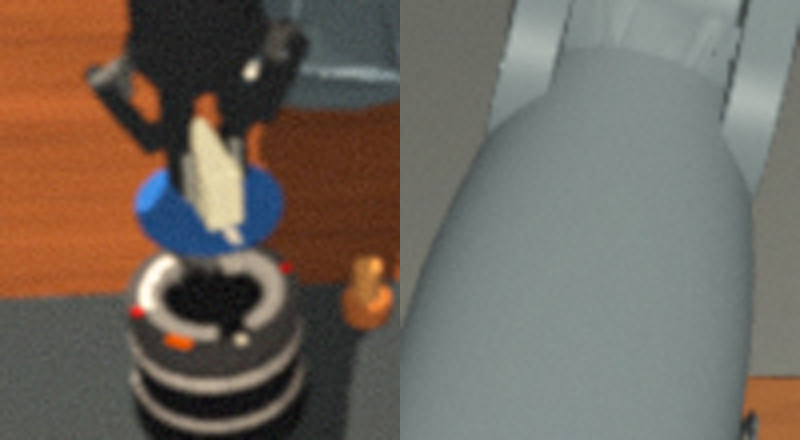

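The scene crop shows the lid over the collar: disc centre at about (212,210), near stripe at (233,238), collar's white mark below at (240,340). The top view is blocked by the arm. I'll compare disc and collar in the scene camera alone, so its bias cancels.

```bash
cat >> h.py <<'E'
def disc(c,z,r=.046,t=.008,box=(190,140,260,200),guess=(.4886,-.1092)):
    """shift of the blue disc bbox against a disc predicted at guess (top at z)"""
    m=mask(c["pixels"],"blue")|0; B=max(blobs(m,box),key=lambda q:q[0])[2]; ys,xs=np.nonzero(B)
    a=np.linspace(0,6.283,721); ring=lambda z:proj(c,np.c_[guess[0]+r*np.cos(a),guess[1]+r*np.sin(a),0*a+z])
    Q=np.vstack([ring(z),ring(z-t)]); 
    print("seen  ",xs.min(),xs.max()+1,ys.min(),ys.max()+1); print("expect",(Q.min(0)).round(1),(Q.max(0)).round(1),"(+0.5 for pixel edges)")
    J=[(proj(c,[[guess[0]+d,guess[1]+e,z]])-proj(c,[[guess[0],guess[1],z]]))[0]*1 for d,e in((.01,0),(0,.01))]; print("px per cm x,y",np.round(J,2))
    w=mask(c["pixels"],"white"); 
    for q,ce,_ in blobs(w,(box[0],box[1],box[2],box[3]),2): print("white",q,ce.round(1),ray(c,ce,z)[0].round(4))
E
python3 - <<'E'
from h import *
c=pickle.load(open("scene1.pkl","rb")); disc(c,.188)
for col in("red","orange","white"):
    for a,ce,_ in blobs(mask(c["pixels"],col),(195,182,255,215),2): print(col,a,ce.round(1),ray(c,ce,.1145)[0].round(4))
th=np.radians(21.3); u=np.array([np.cos(th),np.sin(th)])
for z in(.188,): print("stripe expect",proj(c,[[.4886+.040*u[0],-.1092+.040*u[1],z],[.4886+.046*u[0],-.1092+.046*u[1],z]]).round(1))
E
```

```text
seen   208 231 163 184
expect [206.4 158.3] [243.7 183.9] (+0.5 for pixel edges)
px per cm x,y [[-0.01  2.52]
 [ 4.04 -0.17]]
white 2 [221.  159.5] [ 0.447  -0.1197  0.188 ]
white 2 [231.  159.5] [ 0.4488 -0.0941  0.188 ]
white 2 [229.5 163. ] [ 0.4633 -0.098   0.188 ]
white 30 [231.2 175.2] [ 0.5122 -0.0944  0.188 ]
white 2 [222.  170.5] [ 0.4925 -0.1168  0.188 ]
white 5 [224.4 175. ] [ 0.5105 -0.1108  0.188 ]
white 92 [237.1 189.4] [ 0.5655 -0.0811  0.188 ]
white 94 [211.4 190.9] [ 0.5668 -0.1407  0.188 ]
red 9 [244.2 186.6] [ 0.4719 -0.0631  0.1145]
red 10 [206.8 198. ] [ 0.5101 -0.1605  0.1145]
orange 137 [201.  186.4] [ 0.4633 -0.1776  0.1145]
orange 19 [217.  204.8] [ 0.5372 -0.1339  0.1145]
white 95 [237.1 189.7] [ 0.4834 -0.0823  0.1145]
white 123 [213.4 193.5] [ 0.494  -0.1439  0.1145]
white 6 [214.5 213.7] [ 0.5681 -0.1395  0.1145]
white 8 [235.8 213.6] [ 0.5714 -0.0875  0.1145]
stripe expect [[231.1 178.8]
 [232.  180.2]]
```

Disc edges seen in the crop (about 206.8, 244.2, bottom 184) match those expected at the TCP, so the lid is centred in the grip within about 1–2 mm. Now a small shift of -3 mm in y, then down to just above the collar.

Emit:
play_rows:
  moves:
    - {"travel": [0.004,-0.016,0.02],"turn": [0,0,0.003],"jaw": 0}
    - {"travel": [0,0,0.04],"turn": [0,0,0],"jaw": 0}
    - {"travel": [0,0,0.05],"turn": [0,0,0],"jaw": 0}
    - {"travel": [0,0,0.05],"turn": [0,0,0],"jaw": 0}
    - {"travel": [0,0,0.03],"turn": [0,0,0],"jaw": 0}
    - {"travel": [0,0,0.015],"turn": [0,0,0],"jaw": 0}
    - {"travel": [0,0,0],"turn": [0,0,0],"jaw": 0}
    - {"travel": [0,0,0],"turn": [0,0,0],"jaw": 0}

```text
time: 8.8
tool_pos: [0.49, -0.1124, 0.1582]
tcp_rot: [-0.177, 0.984, 0.0, -0.0]
ft_force: [-0.2, -0.3, -2.5]
opening: 0.0212
```

```bash
python3 - <<'E'
from h import *
from plant import bot
to(bot.get_state(),[.489,-.1126,.133],110.8)
c=bot.camera("scene"); pickle.dump(c,open("scene2.pkl","wb"))
cv2.imwrite("pics/s2.png",cv2.resize(c["pixels"][140:240,175:275],None,fx=6,fy=6,interpolation=2))
E
```

```text
tcp [ 0.49   -0.1124  0.1582] yaw_y 110.41 tilt [-0.0003  0.0002] t 8.8 open 0.0212 F [-0.2 -0.3 -2.5] M [ 0.04 -0.03 -0.06]
travel units [0.0049 0.0008 0.1262] turn z units -0.0022
```

View pics/s2.png

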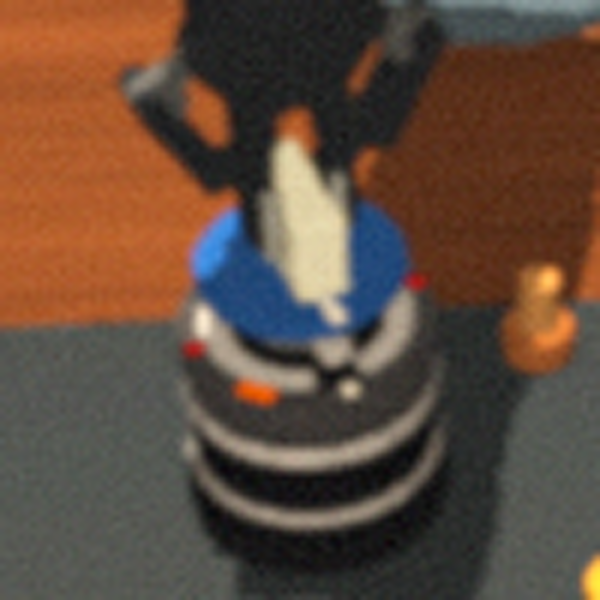

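The near lug at (335,350) sits over the notch at (335,378), and the disc at (300,265) is centred over the collar. I'll lower slowly.

Emit:
play_rows:
  moves:
    - {"travel": [0.004,0,0.015],"turn": [0,0,0],"jaw": 0}
    - {"travel": [0,0,0.015],"turn": [0,0,0],"jaw": 0}
    - {"travel": [0,0,0.015],"turn": [0,0,0],"jaw": 0}
    - {"travel": [0,0,0.015],"turn": [0,0,0],"jaw": 0}
    - {"travel": [0,0,0.01],"turn": [0,0,0],"jaw": 0}
    - {"travel": [0,0,0],"turn": [0,0,0],"jaw": 0}

```text
time: 9.35
tool_pos: [0.489, -0.1127, 0.1438]
tcp_rot: [-0.177, 0.984, 0.0, -0.0]
ft_force: [-0.0, 0.1, -2.4]
opening: 0.0214
```

Emit:
play_rows:
  moves:
    - {"travel": [0,0,0.015],"turn": [0,0,0],"jaw": 0}
    - {"travel": [0,0,0.015],"turn": [0,0,0],"jaw": 0}
    - {"travel": [0,0,0.012],"turn": [0,0,0],"jaw": 0}
    - {"travel": [0,0,0],"turn": [0,0,0],"jaw": 0}

```text
time: 9.68
tool_pos: [0.489, -0.1127, 0.1354]
tcp_rot: [-0.177, 0.984, 0.0, -0.0]
ft_force: [0.0, 0.7, -3.1]
opening: 0.0212
```

```bash
python3 - <<'E'
from h import *
from plant import bot
to(bot.get_state(),[.489,-.1126,.1345],110.8)
E
```

```text
tcp [ 0.489  -0.1127  0.1354] yaw_y 110.41 tilt [-0.0008  0.0002] t 9.6833 open 0.0212 F [ 0.   0.7 -3.1] M [0.03 0.03 0.05]
travel units [-0.0004  0.0004  0.0044] turn z units -0.0022
```

It went in without contact. I'll seat it gently.

Emit:
play_rows:
  moves:
    - {"travel": [0,0,0.005],"turn": [0,0,0],"jaw": 0}
    - {"travel": [0,0,0.005],"turn": [0,0,0],"jaw": 0}
    - {"travel": [0,0,0],"turn": [0,0,0],"jaw": 0}

```text
time: 9.93
tool_pos: [0.4893, -0.1128, 0.1345]
tcp_rot: [-0.177, 0.984, -0.0, 0.0]
ft_force: [-1.1, -0.4, 1.8]
opening: 0.0211
```

Emit:
play_rows:
  moves:
    - {"travel": [0,0,0.005],"turn": [0,0,0],"jaw": 0}
    - {"travel": [0,0,0.005],"turn": [0,0,0],"jaw": 0}
    - {"travel": [0,0,0],"turn": [0,0,0],"jaw": 0}

```text
time: 10.18
tool_pos: [0.4895, -0.1128, 0.1343]
tcp_rot: [-0.177, 0.984, -0.0, 0.001]
ft_force: [-7.9, 0.8, 22.7]
opening: 0.021
```

Contact came at z = 0.1345, which is the predicted home height. I'll ease the push and turn clockwise.

Emit:
play_rows:
  moves:
    - {"travel": [0,0,-0.008],"turn": [0,0,0],"jaw": 0}
    - {"travel": [0,0,0],"turn": [0,0,0.015],"jaw": 0}
    - {"travel": [0,0,0],"turn": [0,0,0.02],"jaw": 0}
    - {"travel": [0,0,0],"turn": [0,0,0.02],"jaw": 0}
    - {"travel": [0,0,0],"turn": [0,0,0.02],"jaw": 0}
    - {"travel": [0,0,0],"turn": [0,0,0.02],"jaw": 0}
    - {"travel": [0,0,0],"turn": [0,0,0],"jaw": 0}

```text
time: 10.77
tool_pos: [0.4895, -0.1131, 0.1344]
tcp_rot: [-0.027, 1.0, -0.0, 0.001]
ft_force: [-2.8, -1.6, 8.1]
opening: 0.0211
```

Emit:
play_rows:
  moves:
    - {"travel": [0,0,0],"turn": [0,0,0.02],"jaw": 0}
    - {"travel": [0,0,0],"turn": [0,0,0.02],"jaw": 0}
    - {"travel": [0,0,0],"turn": [0,0,0.02],"jaw": 0}
    - {"travel": [0,0,0],"turn": [0,0,0.02],"jaw": 0}
    - {"travel": [0,0,0],"turn": [0,0,0.02],"jaw": 0}
    - {"travel": [0,0,0],"turn": [0,0,0.02],"jaw": 0}
    - {"travel": [0,0,0],"turn": [0,0,0.015],"jaw": 0}
    - {"travel": [0,0,0],"turn": [0,0,0.015],"jaw": 0}
    - {"travel": [0,0,0],"turn": [0,0,0],"jaw": 0}
    - {"travel": [0,0,0],"turn": [0,0,0],"jaw": 0}

```text
time: 11.6
tool_pos: [0.4895, -0.113, 0.1344]
tcp_rot: [0.205, 0.979, -0.0, 0.001]
ft_force: [-3.4, -0.7, 7.8]
opening: 0.0213
```

```bash
python3 - <<'E'
from h import *
from plant import bot
to(bot.get_state(),[.489,-.1126,.1345],65.7)
c=bot.camera("scene"); pickle.dump(c,open("scene3.pkl","wb"))
cv2.imwrite("pics/s3.png",cv2.resize(c["pixels"][140:240,175:275],None,fx=6,fy=6,interpolation=2))
E
```

```text
tcp [ 0.4895 -0.113   0.1344] yaw_y 66.29 tilt [ 0.0011 -0.0006] t 11.6 open 0.0213 F [-3.4 -0.7  7.8] M [-0.06  0.58  0.08]
travel units [ 0.0032  0.0009 -0.0005] turn z units 0.0033
```

View pics/s3.png

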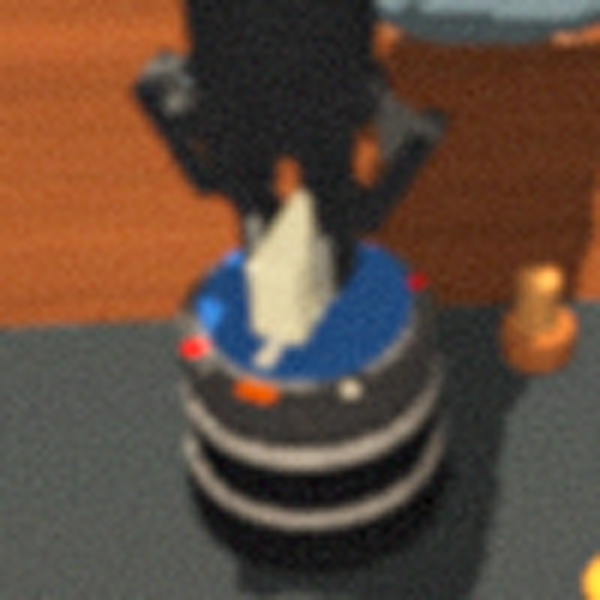

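The lid sits home in the collar, and the near stripe (about 265,360) points at the orange band (258,392), clear of the red mark (193,348). One numeric check, then I'll hand in.

```bash
python3 - <<'E'
from h import *
from plant import bot
c=pickle.load(open("scene3.pkl","rb"))
o=np.array([.4895,-.113])
for n,p,z in(("stripe",(264.5/6+175,360/6+140),.124),("orange",(258/6+175,392/6+140),.1145),("white",(350/6+175,389/6+140),.1145)):
    q=ray(c,p,z)[0,:2]-o; print(n,np.linalg.norm(q).round(4),np.degrees(np.arctan2(q[1],q[0])).round(1))
to(bot.get_state(),[.489,-.1126,.1345],65.7)
print(abs(bot.get_state()["qd"]).max().round(4)); bot.close_job()
E
```

```text
stripe 0.0432 -20.5
orange 0.053 -20.3
white 0.0543 21.7
tcp [ 0.4895 -0.113   0.1344] yaw_y 66.31 tilt [ 0.0011 -0.0006] t 11.65 open 0.0213 F [-2.5 -1.   7.9] M [-0.1   0.55  0.09]
travel units [ 0.0031  0.0008 -0.0005] turn z units 0.0034
0.0011
the job is handed in; nothing more can be done
```

I fitted the middle-sized lid (the one on the slab) into the collar, turned it about 44° clockwise, and handed the job in at 11.65 s while still gripping and holding it there.

**Final checks**
- **Seating:** contact came at TCP height 0.1345 m, exactly the height I had worked out for fully home. The wrist force peaked at 22.7 N in the readings and was about 8 N upward during the hold.
- **Angle:** in the last picture the stripe measures -20.5° and the orange mark -20.3°. The tool turned from a yaw of 110.4° to 66.3°.
- **Disagreement:** tool yaw puts the stripe at about -23.7° and the earlier views put the orange mark at about -24.5°, some 3–4° from the last picture's readings. Either way the stripe is within about 1° of the middle of the band, whose limits are ±9°, and well short of the red mark.
- **Hold:** the moment about the vertical axis was about 0.09 N m, close to the spring's 0.10 N m half-way. The joints were still (at most 0.001 rad/s), and the opening was 21.3 mm on the 22 mm bar.

**Slip on the way:** I got the sideways signs wrong on the first approach, which took the arm nearer the base than planned, with no sign of contact. The bottle, cork and extractor were never on the path. The cork is still in place in the last picture; I did not look again at the other two.

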